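# Set the carton holder with its spring plunger and load it

## Robot

A 6-joint arm with a two-finger parallel gripper is mounted at the origin on the work surface. World frame = base frame: x ahead of the robot, y to its left, z up, the work surface at z = 0. Lengths are in mm, angles in rad, forces in N, time in s.
With the tool pointing down it reaches from about 350 to 875 mm from the base axis. Payload 4.2 kg.
Tool frame: the origin (TCP) lies at the very end of the fingers, on their centre line; the grasp point (between the pads) lies 19 mm behind it; x points along the fingers, y is the direction in which the jaws open and shut, and the axes are right-handed (so a half turn about x gives the same grasp; the last joint's range is limited). The gripper opens to 85 mm and grips with 20 to 120 N. Pads are 22 mm wide; open, the fingers measure 114 mm over their backs; the gripper's body (76 mm by 85 mm) begins 54 mm behind the grasp point. The pads swing forward as they close: fully open they stand 13 mm farther back than shut.
Start: joints at [-0.947, 0.385, 0.008, 0, -1.194, -0.259], TCP at [222.991, -583.845, 231.312] pointing down, gripper open.
Joint ranges: [-3.14, 3.14], [-1.21, 2.06], [-1.07, 1.41], [-3.16, 2.05], [-2.99, -0.16], [-3.1, 3.1]. Speed limits (rad/s): [2.79, 2.79, 3.14, 3.14, 3.14, 3.14].

## Interface

Orientations are given as a rotation vector (axis times angle).
In Python, from rig import arm gives the robot as it stands.
- The arm moves only by the tool move_arm, never from a script. Its argument "targets" is one flat list of numbers, 7 for each row, row after row: the turn, a rotation vector about the tool's x, y, z in degrees, then the shift along the tool's x, y, z in mm, then the finger opening in mm, from 0 to 85.4. A call has exactly 5 rows; each row is the pose to reach, as a shift and turn from the pose commanded when the call began, along the tool's axes at that moment; what a row does not reach only later rows make up. A row lasts 1/10 s, in which the tool goes at most 50 mm and 8.59 degrees, less where a joint would pass 70% of its speed; a pose out of reach is approached as far as the arm can. A call with a gripper value outside its range is refused whole. The fingers move at their own pace and stop on an object; the grip force is fixed at half the most. Time passes only in rows, so rows that repeat a pose let the fingers close, or fill a call up. It gives the time, the measured TCP pose, the force and the opening at its end, in the units of the state.
- arm.observe(): the state, without advancing time (a new reading comes with each control period).
- arm.snapshot(name): name is "scene" or "side" or "wrist"; returns (picture, depth): 480x640x3 uint8, red, green, blue; 480x640 float32, mm along the optical axis (not along the pixel's ray), 0 where there is no reading.
- arm.camera_params(name): a dict with "fx", "fy", "cx", "cy" (pixels), "k1" (the pictures are not rectified: a ray, as slopes to the right and down, at radius r is drawn at 1 + k1 r^2 times it, then the intrinsics apply), "R" (3x3) and "t" (3): a world point X has camera coordinates R X + t. Camera axes: x right, y down, z forward; pixel columns grow to the right and rows downward; lengths in mm; the calibration is good to about 2 mm. A picture is of the moment at which its call begins: read the wrist's pose just before it. camera_params takes no time and is no camera call; for the wrist camera it gives the pose at the moment of the call.
- arm.job_done(): hands the job in, once; it reports no verdict.
The state is a dict: "time_s": time; "q": joint angles; "dq": joint speeds; "joint_efforts": joint torques, N m; "eef_pos": TCP position; "orientation": TCP orientation; "contact_force": force on the tool from outside, world axes, zero at the start; "torque": the same for the moment, N m; "width": opening from 0.0 (shut) to 1.0 (fully open).
Only numpy, scipy, OpenCV 4.12 (cv2) and the standard library are available. Lean on these libraries where they do the work, as an engineer would, in place of code of your own. Each camera call takes 0.05 s, during which the arm holds its last target. There are 200 camera calls.

## Task

Gauge how thick the carton standing on the mat is, pull up the holder's spring plunger, slide the jaw to the hole with the narrowest gap that this carton fits, and let the pin drop fully into that hole. Then stand the carton upright on the holder's base plate, thickness along the gap, about in the middle of the two plates' depth. Leave the other two cartons and everything else on the desk alone.

Things in the scene. Friction and masses are not known exactly. Their poses are not given: they have to be found in the camera images.
- holder: carton holder fixed to the desk: white base plate 6 mm thick, a fixed upright end plate and a parallel sliding plate (the jaw), each 5 mm thick, 90 mm deep in x (-45 to +45 mm), 50 mm high. Cartons stand on the base between them, thickness along y. A perforated steel tube runs beside the bay at x = +85 mm. Origin on the desk, x towards the tube, y the way the jaw opens, z up
- bay (a point): middle of the fixed end plate's bay-side face at the height of the base plate's top (holder x 0, y -110, z 6 mm); axes as the holder's; the bay extends to +y up to the jaw
- jaw (a joint): slide of the jaw (m), 0 to 0.116: clear gap between the plates = 20 mm + this value. Friction 1.5 N, some 3 N more while the pin drags on the tube. At the start the pin is down in the long slot at the tube's outer end (gaps 98 to 138 mm, free to slide, give or take the same 4 mm); beyond that the jaw moves only with the plunger pulled. Its sleeve on the tube is 70 mm long, its top 48 mm high
- row (a point): nominal middle of the hole nearest the fixed plate, on top of the tube (holder x 85, y -33, z 36 mm): gap 32 mm. Square holes 10 mm wide, 16 mm apart in y, for gaps of nominally 32, 48, 64, 80 mm (carton + 8 mm), then the slot. The tube with its holes lies up to 4 mm off along y, new each time: feel for the hole. The 8 mm pin drops in only within 1 mm of a hole's middle
- plunger (a joint): lift of the spring plunger (m): 0 with the pin fully down in a hole or the slot, about 0.009 when the pin rests on the tube between holes, 0.014 at its upper stop. A spring pushes it down: 5 N at 0, 8.6 N on the tube, 10.6 N at the stop
- knob (a point): middle of the plunger's black pull knob, an upright cylinder 24 mm across and 24 mm high, pulled straight up; its middle is 78 mm above the desk when down. It stands over the tube (holder x 85 mm), 45 mm in +y from the jaw's bay-side face, and moves with jaw and plunger. Under it: an 18 mm wide barrel, top 58 mm above the desk
- mat: flat dark rubber mat, 150 x 130 mm, 1 mm thick, on the desk; origin at its centre. The carton to be put away stands on it; the two others stand on the bare desk 120 to 180 mm from it
- carton_a: upright white medicine carton, 80 mm (its x) by 24, 40 or 56 mm thick (its y), 110 mm high, about 0.12 kg; the three cartons look alike and differ only in thickness, and which one stands on the mat changes: gauge it. Origin at the centre of its underside, z up
- carton_b: upright white medicine carton, 80 mm (its x) by 24, 40 or 56 mm thick (its y), 110 mm high, about 0.12 kg; the three cartons look alike and differ only in thickness, and which one stands on the mat changes: gauge it. Origin at the centre of its underside, z up
- carton_c: upright white medicine carton, 80 mm (its x) by 24, 40 or 56 mm thick (its y), 110 mm high, about 0.12 kg; the three cartons look alike and differ only in thickness, and which one stands on the mat changes: gauge it. Origin at the centre of its underside, z up
- spirit_bottle: white spirit bottle with a pouring cap, 64 mm across, 165 mm high, to be left alone; origin at the centre of its underside
- tablet_jar: squat white jar, 54 mm across, 75 mm high, to be left alone; origin at the centre of its underside
- dropper: small dropper bottle, 26 mm across, 62 mm high, to be left alone; origin at the centre of its underside
- cassette: flat white test cassette, 20 x 70 x 6 mm, to be left alone; origin at the centre of its underside
- pen_cup: grey round cup, 72 mm across, 95 mm high, to be left alone; origin at the centre of its underside
Things that resemble listed ones, but are neither listed nor needed, are in the scene too. What is shaped like the carton_b but yellow is not meant.

How it is judged:
By the outcome, as a careful person would: the job done as asked, in the order asked, and still so for the second after the job is handed in, with the robot touching nothing.
It also fails if it takes over 62 s, if anything falls off the work surface, if the arm or the gripper's body presses on something with over 40 N, if the wrist force passes 120 N, or if a joint passes its speed limit or range.

## Working session

There is one attempt and no reset: what is moved stays moved. The work goes in short steps, Python scripts to look and compute and a tool call to move; the robot and the scene stay as the last step left them, time stands still between calls to the robot, and variables do not carry over. Pictures are saved under pics/ and viewed, about 8 in all and at most 12, crops included, and the job is handed in when it is done.

Besides the shell and the picture viewer there is one more tool, called after "Emit:" as a command line: name --argument value ..., lists and objects as JSON in quotes. move_arm: Moves the arm, as the interface text tells. Its arguments: {"type":"object","properties":{"targets":{"type":"array"}},"required":["targets"]}

```bash
ls; mkdir -p pics; python3 - <<'E'
from rig import arm
import cv2,numpy as np
s=arm.observe();print(s)
for n in("scene","side"):
    p,d=arm.snapshot(n);cv2.imwrite(f"pics/{n}0.png",p[:,:,::-1]);np.savez(f"pics/{n}0.npz",p=p,d=d)
    c=arm.camera_params(n);print(n,c, (d>0).mean())
E
```

```text
pics
{'time_s': 0.0, 'q': array([-9.47413616e-01,  3.85547950e-01,  6.60721783e-03, -5.14414892e-04,
       -1.19398226e+00, -2.58546151e-01]), 'dq': array([ 4.44915317e-04,  3.17755128e-04, -8.98148603e-05,  1.06124053e-04,
        1.62869390e-04, -5.10102477e-04]), 'joint_efforts': array([ 9.12378687e-05, -3.92287982e+01,  1.88399899e+01,  4.18608516e+00,
       -4.69904422e-03,  2.21000498e-07]), 'eef_pos': array([ 222.77618429, -583.31655141,  230.21720256]), 'orientation': array([-0.28444589,  1.55227086,  0.28780287]), 'contact_force': array([ 0.14697902,  0.5633712 , -0.29488629]), 'torque': array([-0.01607379,  0.00400086,  0.02067929]), 'width': 0.9987396271577271}
scene {'fx': 473.068102802397, 'fy': 473.068102802397, 'cx': 321.5968802476561, 'cy': 246.14987290899853, 'k1': 0.029194012645095177, 'R': array([[ 0.51997839,  0.85406254, -0.01412949],
       [ 0.62118829, -0.3894482 , -0.68004059],
       [-0.5862999 ,  0.34482934, -0.73303831]]), 't': array([-319.49835815, -269.40828066, 1310.96059975])} 0.9959537760416667
side {'fx': 445.24005059324264, 'fy': 445.24005059324264, 'cx': 322.461433616273, 'cy': 240.60315827082664, 'k1': 0.014046390128189912, 'R': array([[-0.83992623, -0.54267806,  0.00494436],
       [-0.41812255,  0.6412845 , -0.64337215],
       [ 0.34597321, -0.54245249, -0.76553761]]), 't': array([478.18724573, 240.63861625, 784.2224468 ])} 0.9959928385416666
```

View pics/scene0.png

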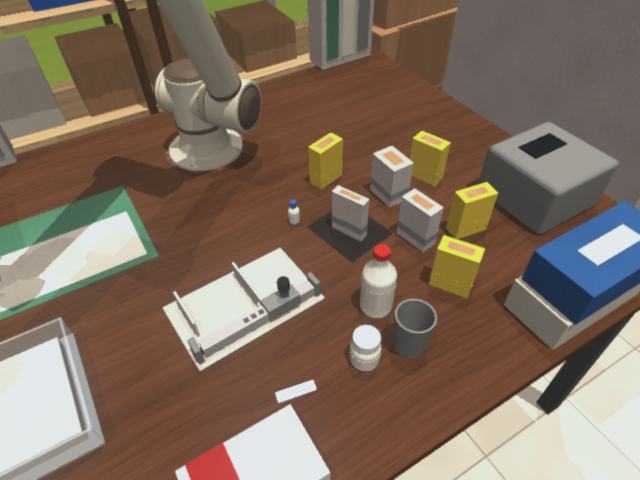

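View pics/side0.png

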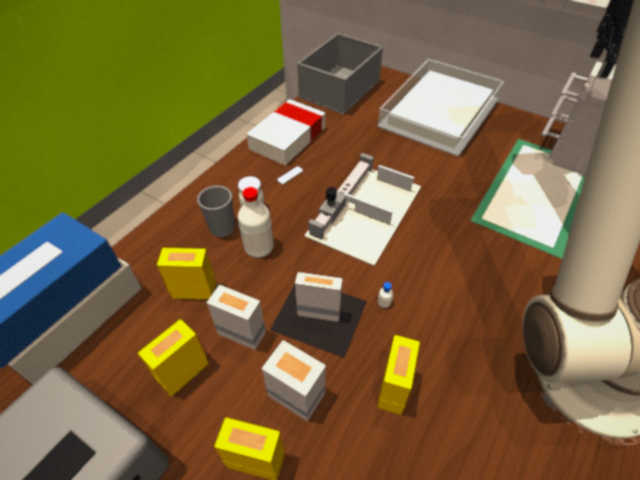

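The scene picture shows three white cartons, at (350,213), (391,175) and (420,218). Only the first stands on the dark mat (350,230), so that is the one meant. The yellow ones are decoys. The holder is at (245,305): fixed plate at (183,308), jaw at (245,280), knob at (284,285).

```bash
cat > h.py <<'E'
import numpy as np,cv2
from rig import arm
from scipy.spatial.transform import Rotation as Ro
def K(c): return np.array([[c['fx'],0,c['cx']],[0,c['fy'],c['cy']],[0,0,1.]])
def D(c): return np.array([c['k1'],0,0,0.])
def cloud(c,d):
    v,u=np.mgrid[0:480,0:640]
    n=cv2.undistortPoints(np.stack([u,v],-1).reshape(-1,1,2).astype(float),K(c),D(c)).reshape(480,640,2)
    X=np.dstack([n,np.ones((480,640))])*d[...,None]
    return (X-c['t'])@c['R']
def ray(c,uv,z):
    n=cv2.undistortPoints(np.array(uv,float).reshape(-1,1,2),K(c),D(c)).reshape(-1,2)
    r=np.c_[n,np.ones(len(n))]@c['R']; o=-c['R'].T@c['t']
    return o+r*((z-o[2])/r[:,2:])
def proj(c,P): return cv2.projectPoints(np.array(P,float).reshape(-1,1,3),cv2.Rodrigues(c['R'])[0],c['t'],K(c),D(c))[0].reshape(-1,2)
E
python3 - <<'E'
from h import *
for n in("scene","side"):
    f=np.load(f"pics/{n}0.npz");c=arm.camera_params(n);W=cloud(c,f['d']);p=f['p'];z=W[...,2]
    hsv=cv2.cvtColor(p,cv2.COLOR_RGB2HSV)
    print(n)
    def blobs(m,name,amin=60):
        k,l,st,ce=cv2.connectedComponentsWithStats(m.astype(np.uint8))
        for i in range(1,k):
            if st[i,4]<amin: continue
            P=W[l==i]; r=cv2.minAreaRect(P[:,:2].astype(np.float32))
            print(name,st[i,4],ce[i].round(),'c',np.round(r[0],1),'size',np.round(r[1],1),'ang',round(r[2],1),'z',np.round(np.median(P[:,2]),1))
    xy=(W[...,0]>250)&(W[...,0]<1000)&(abs(W[...,1])<700)
    blobs(xy&(z>105)&(z<116),'top111')
    blobs(xy&(z>52)&(z<60),'z56',20)
    blobs(xy&(z>3)&(z<9)&(hsv[...,1]<60)&(hsv[...,2]>110),'base')
    blobs(xy&(z>60)&(z<95)&(hsv[...,2]<60),'knob',30)
    blobs(xy&(abs(z)<4)&(hsv[...,2]<60)&(hsv[...,1]<90),'mat',300)
E
```

```text
scene
top111 418 [431. 141.] c [416.2 428.2] size [82.1 44.5] ang 19.8 z 111.9
top111 406 [325. 143.] c [289.1 209.6] size [43.8 84.3] ang 15.3 z 111.1
top111 613 [393. 159.] c [423.2 309.3] size [84.9 60. ] ang 0.8 z 111.2
top111 512 [542. 180.] c [666.9 548.5] size [270.  134.8] ang 43.4 z 110.5
top111 584 [476. 193.] c [613.7 384.2] size [83.  45.8] ang 81.1 z 111.6
top111 343 [350. 196.] c [477.8 155.1] size [81.7 27.7] ang 23.0 z 110.1
top111 563 [422. 203.] c [576.1 269.5] size [81.3 44.5] ang 9.7 z 110.5
top111 763 [461. 250.] c [717.1 246.9] size [80.6 43.5] ang 31.0 z 110.4
top111 274 [379. 277.] c [685.9  79.2] size [59.5 45.5] ang 45.6 z 110.5
top111 385 [560. 295.] c [890.6 321.2] size [140.7  64.4] ang 31.4 z 110.3
z56 86 [324. 166.] c [305.9 206.5] size [86.1 35.5] ang 80.6 z 56.2
z56 90 [427. 163.] c [426.  417.2] size [85.9 35.1] ang 43.1 z 56.0
z56 344 [535. 199.] c [666.6 547.5] size [267.9 130.6] ang 43.3 z 56.1
z56 98 [390. 183.] c [435.7 290.8] size [96.6 45.5] ang 35.4 z 56.1
z56 90 [349. 217.] c [484.3 147.7] size [81.  21.4] ang 38.5 z 56.2
z56 118 [469. 217.]
[... 3167 characters left out ...]
.9
z56 52 [393. 398.] c [277.5 248. ] size [38.2  1.9] ang 15.7 z 55.1
z56 67 [153. 467.] c [519.5 522.3] size [ 3.1 36.8] ang 5.2 z 56.2
z56 65 [248. 465.] c [408.4 447.3] size [78.5  2.3] ang 20.6 z 55.8
base 99 [343.  73.] c [ 901.2 -629.2] size [56.7 54.1] ang 86.5 z 4.6
base 71 [425. 142.] c [ 523.6 -440.2] size [  7.5 124.5] ang 89.6 z 5.6
base 151 [290. 174.] c [ 755.3 -136.7] size [70. 25.] ang 75.7 z 5.5
base 3906 [369. 220.] c [ 536.1 -132.7] size [168.5 275. ] ang 4.1 z 6.0
knob 119 [331. 194.] c [591.6 -66.2] size [19.7 19.8] ang 28.1 z 85.9
knob 333 [147. 464.] c [520.6 524.1] size [ 9.3 49.9] ang 13.4 z 78.2
mat 2697 [321. 325.] c [473.9 159.7] size [145.8 125.8] ang 11.4 z 1.2
```

The carton on the mat measures 80 × 25 mm, so it is the 24 mm one. The other two come out at 40 and 56 mm. That makes the target the 32 mm gap hole. Next I measure the holder frame.

```bash
python3 - <<'E'
from h import *
for n in("scene","side"):
    f=np.load(f"pics/{n}0.npz");c=arm.camera_params(n);W=cloud(c,f['d']);p=f['p'];a=np.deg2rad(4)
    R=np.array([[np.cos(a),np.sin(a)],[-np.sin(a),np.cos(a)]])
    L=(W[...,:2]-[536,-133])@R.T; z=W[...,2]
    reg=(abs(L[...,0])<95)&(abs(L[...,1])<150)
    print(n)
    # base rect corners
    m=reg&(z>3)&(z<9); print('base x',np.percentile(L[m][:,0],[.5,99.5]),'y',np.percentile(L[m][:,1],[.5,99.5]))
    m=reg&(z>20)&(z<50)&(L[...,0]<50)
    h,e=np.histogram(L[m][:,1],bins=np.arange(-150,151,3)); print('plates y',[(e[i],h[i]) for i in range(len(h)) if h[i]>8])
    for lo,hi in((-150,-60),(-60,60)):
        q=m&(L[...,1]>lo)&(L[...,1]<hi)&(L[...,0]<45); P=L[q];
        if len(P)<20: continue
        # main face
        h,e=np.histogram(P[:,1],bins=np.arange(lo,hi+1,2));y0=e[h.argmax()]+1
        Q=P[abs(P[:,1]-y0)<5]; f1=np.polyfit(Q[:,0],Q[:,1],1); print('face',len(Q),'y(0)=',np.median(Q[:,1]),f1,'x',np.percentile(Q[:,0],[1,99]),'zmax',z[reg&(abs(L[...,1]-y0)<6)&(L[...,0]<45)].max())
    m=reg&(z>66)&(z<95);P=L[m];print('knob',P.min(0),P.max(0),z[m].max(),len(P))
    t=m&(z>z[m].max()-4);print('knob top',np.median(L[t],0),np.median(W[t],0),L[t].min(0),L[t].max(0))
    m=reg&(z>31)&(z<40)&(L[...,0]>50);P=L[m];print('tube x',np.percentile(P[:,0],[2,50,98]),'y',np.percentile(P[:,1],[1,99]))
E
```

```text
scene
base x [-84.23413636  86.00360744] y [-138.42903367  134.1404799 ]
plates y [(np.int64(-111), np.int64(96)), (np.int64(-108), np.int64(31)), (np.int64(12), np.int64(134)), (np.int64(15), np.int64(79)), (np.int64(18), np.int64(25))]
face 119 y(0)= -110.36881108531547 [ 1.32645784e-02 -1.09307648e+02] x [-66.5201642   20.93559139] zmax 53.991054527924945
face 228 y(0)= 14.860161863299632 [3.37511835e-03 1.54123621e+01] x [-68.87984466  44.55786467] zmax 54.38403198628825
knob [47.18122378 47.35279143] [72.47928679 70.43893043] 93.39153615421615 190
knob top [60.04359403 60.07617517] [591.72687877 -68.87826246  90.68315075] [49.86085212 48.78262098] [72.38991118 70.00561182]
tube x [50.57019894 64.85036247 77.45564174] y [-128.97447985  121.04480461]
side
base x [-83.60440085  74.60005935] y [-132.9130591   136.63901461]
plates y [(np.int64(-132), np.int64(9)), (np.int64(-126), np.int64(10)), (np.int64(-123), np.int64(10)), (np.int64(-114), np.int64(14)), (np.int64(-111), np.int64(88)), (np.int64(-108), np.int64(248)), (np.int64(-105), np.int64(33)), (np.int64(12), np.int64(10)), 
[... 215 characters left out ...]
nt64(78), np.int64(9)), (np.int64(81), np.int64(17)), (np.int64(84), np.int64(12)), (np.int64(126), np.int64(9)), (np.int64(129), np.int64(18)), (np.int64(132), np.int64(13))]
face 371 y(0)= -106.84656184520829 [ 5.17433929e-03 -1.06894997e+02] x [-67.61103059  20.54961542] zmax 51.55232195352625
face 448 y(0)= 19.077854213939432 [3.53653330e-03 1.90316382e+01] x [-68.33824375  44.1954188 ] zmax 52.60693717517317
knob [49.13130695 48.52446119] [71.68257955 72.52933573] 94.15961191523735 144
knob top [62.11761487 61.64861808] [594.26013989 -66.80718067  90.82542588] [51.81313896 52.83460105] [70.78165385 70.88099505]
tube x [50.3428097  62.27385337 74.05534917] y [-123.33206226  133.76759217]
```

```bash
cat >> h.py <<'E'
A=np.deg2rad(4.1)
HX=np.array([np.cos(A),np.sin(A)]);HY=np.array([-np.sin(A),np.cos(A)])
a4=np.deg2rad(4);HO=np.array([536,-133])+np.array([[np.cos(a4),-np.sin(a4)],[np.sin(a4),np.cos(a4)]])@[-23.5,3.8]
def hw(x,y): return HO+x*HX+y*HY
def hol(P): d=np.asarray(P)[:2]-HO; return np.array([d@HX,d@HY])
def plan(P=None,yaw=None):
    "tool-frame turn and shift to TCP at P, pointing straight down, tool y at yaw (deg, mod 180)"
    s=arm.observe();R=Ro.from_rotvec(s['orientation']).as_matrix();p=s['eef_pos']
    cy=np.rad2deg(np.arctan2(R[1,1],R[0,1]))
    print('t',round(s['time_s'],2),'pos',p.round(1),'tool-y yaw',round(cy,2),'F',s['contact_force'].round(1),'open',round(s['width']*85.4,1),'hol',hol(p).round(1),'q6',round(s['q'][5],2))
    if yaw is None: yaw=cy
    d=(yaw-cy+90)%180-90; y=np.deg2rad(cy+d)
    X=np.array([0,0,-1.]);Y=np.array([np.cos(y),np.sin(y),0]);T=np.c_[X,Y,np.cross(X,Y)]
    print('turn deg',np.rad2deg(Ro.from_matrix(R.T@T).as_rotvec()).round(2),end=' ')
    if P is not None: print('shift',(R.T@(np.array(P)-p)).round(1))
    print('tool axes world(cols x,y,z)',R.round(3).tolist())
E
python3 - <<'E'
from h import *
print('HO',HO,'fixed',hw(0,-110)); k=hw(85,56.5);print('knob',k)
plan([*k,112],94.1)
E
```

```text
HO [ 512.29217022 -130.84853374] fixed [ 520.1568891  -240.56701986]
knob [593.03503116 -68.41584674]
t 0.1 pos [ 222.8 -583.4  230.3] tool-y yaw 110.89 F [-0.1 -0.2  0.2] open 85.4 hol [-321.1 -430.7] q6 -0.26
turn deg [16.79 -0.02 -0.11] shift [119.  348.9 529.6]
tool axes world(cols x,y,z) [[-0.001, -0.357, 0.934], [0.002, 0.934, 0.357], [-1.0, 0.002, -0.0]]
```

Emit:
move_arm --targets '[16.8, 0, 0, 20, 349, 530, 85, 16.8, 0, 0, 20, 349, 530, 85, 16.8, 0, 0, 20, 349, 530, 85, 16.8, 0, 0, 20, 349, 530, 85, 16.8, 0, 0, 20, 349, 530, 85]'

```text
time_s: 0.6
eef_pos: [366.2, -384.0, 223.3]
orientation: [-0.056, 1.571, 0.056]
contact_force: [1.9, -0.5, 2.2]
width: 0.996
```

```bash
python3 -c "
from h import *
plan([*hw(85,56.5),115],94.1)"
```

```text
t 0.6 pos [ 366.2 -384.   223.3] tool-y yaw 94.08 F [ 1.9 -0.5  2.2] open 85.1 hol [-163.8 -242.1] q6 -1.0
turn deg [-0.02 -0.02 -0.03] shift [108.3 298.6 248.7]
tool axes world(cols x,y,z) [[-0.0, -0.071, 0.997], [0.0, 0.997, 0.071], [-1.0, 0.0, -0.0]]
```

Emit:
move_arm --targets '[0, 0, 0, 40, 299, 249, 85, 0, 0, 0, 40, 299, 249, 85, 0, 0, 0, 40, 299, 249, 85, 0, 0, 0, 40, 299, 249, 85, 0, 0, 0, 40, 299, 249, 85]'

```text
time_s: 1.1
eef_pos: [511.4, -181.9, 197.7]
orientation: [-0.056, 1.57, 0.056]
contact_force: [0.4, -1.1, 0.1]
width: 0.995
```

```bash
python3 -c "
from h import *
plan([*hw(85,56.5),115],94.1)"
```

```text
t 1.1 pos [ 511.4 -181.9  197.7] tool-y yaw 94.11 F [ 0.4 -1.1  0.1] open 85.0 hol [ -4.6 -50.9] q6 -1.46
turn deg [ 0.01 -0.02 -0.01] shift [ 82.7 107.3  89.6]
tool axes world(cols x,y,z) [[-0.0, -0.072, 0.997], [0.0, 0.997, 0.072], [-1.0, 0.0, -0.0]]
```

Emit:
move_arm --targets '[0, 0, 0, 30, 104, 87, 85, 0, 0, 0, 30, 104, 87, 85, 0, 0, 0, 30, 104, 87, 85, 0, 0, 0, 30, 104, 87, 85, 0, 0, 0, 30, 104, 87, 85]'

```text
time_s: 1.6
eef_pos: [589.9, -73.1, 167.0]
orientation: [-0.058, 1.572, 0.057]
contact_force: [-0.9, -0.4, 0.8]
width: 0.995
```

```bash
python3 - <<'E'
from h import *
plan([*hw(85,56.5),60],94.1)
c=arm.camera_params('wrist');p,d=arm.snapshot('wrist')
W=cloud(c,d);np.savez('pics/w1.npz',p=p,d=d)
m=(W[...,2]>84)&(W[...,2]<96)&(np.linalg.norm(W[...,:2]-hw(85,56.5),axis=-1)<30)&(d>0)
print('knob top',m.sum(),W[m].mean(0) if m.any() else 0, [hol(W[m].min(0)),hol(W[m].max(0))] if m.any() else 0)
q=p.copy()
for P in [[*hw(85,56.5),90],[*hw(0,-110),56]]:
    u=proj(c,P)[0];print(u)
    if abs(u).max()<2000: cv2.circle(q,tuple(int(v) for v in u),6,(255,0,0),2)
cv2.imwrite('pics/w1.png',q[:,:,::-1])
E
```

```text
t 1.6 pos [589.9 -73.1 167. ] tool-y yaw 94.19 F [-0.9 -0.4  0.8] open 85.0 hol [81.5 52.1] q6 -1.65
turn deg [ 0.09 -0.13  0.  ] shift [107.    4.4   3.7]
tool axes world(cols x,y,z) [[-0.002, -0.073, 0.997], [-0.0, 0.997, 0.073], [-1.0, -0.0, -0.002]]
knob top 1038 [590.93282518 -69.32588563  90.35541884] [array([71.02229744, 44.86145214]), array([96.16691195, 66.70164667])]
[322.13911866 255.68238875]
[ 76.16304346 120.19380691]
```

View pics/w1.png

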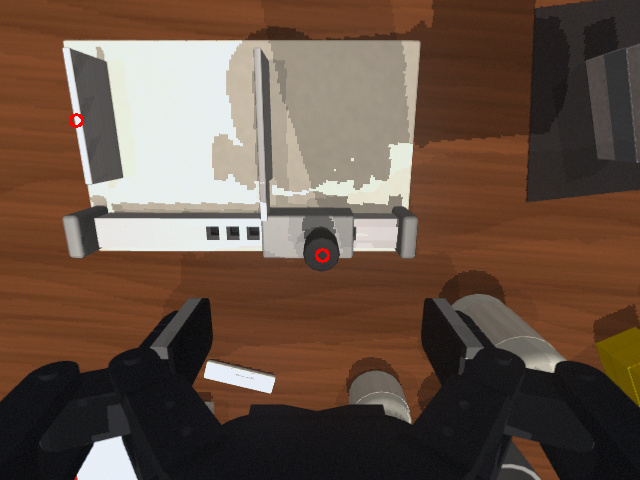

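The wrist view shows the knob at (322,250), the jaw at (263,130) and the fixed plate at (75,115). Three holes are visible in the tube, at (213,232), (233,232) and (253,232). I locate the holes relative to the knob.

```bash
python3 - <<'E'
from h import *
f=np.load('pics/w1.npz');p=f['p'];d=f['d'];c=arm.camera_params('wrist');W=cloud(c,d)
g=cv2.cvtColor(p,cv2.COLOR_RGB2GRAY)
m=np.zeros_like(g);m[222:243,200:262]=(g[222:243,200:262]<110)
k,l,st,ce=cv2.connectedComponentsWithStats(m)
for i in range(1,k):
    if st[i,4]>40: print(st[i],ce[i],hol(ray(c,ce[i],36)[0]).round(1), [hol(ray(c,[x,232],36)[0]).round(1) for x in (st[i,0]-.5,st[i,0]+st[i,2]-.5)])
L=(W[...,:2]-HO)@np.c_[HX,HY];z=W[...,2]
# knob top plane
t=(z>86)&(z<94)&(abs(L[...,0]-85)<25)&(abs(L[...,1]-56)<25)
P=L[t];print('knob centre',(P.min(0)+P.max(0))/2,np.median(z[t]))
t=(z>42)&(z<60)&(abs(L[...,0])<40)
h,e=np.histogram(L[t][:,1],bins=np.arange(-125,80,2));print([(int(e[i]),int(h[i])) for i in range(len(h)) if h[i]>25],np.percentile(z[t],[50,95]))
t2=(z>15)&(z<45)&(abs(L[...,0])<40);h,e=np.histogram(L[t2][:,1],bins=np.arange(-125,80,2));print([(int(e[i]),int(h[i])) for i in range(len(h)) if h[i]>40])
E
```

```text
[206 227  13  13 157] [212.38216561 232.96815287] [ 84.  -30.8] [array([ 83.2, -36.2]), array([ 83.2, -25.9])]
[227 227  12  13 156] [232.5 233. ] [ 84.1 -14.8] [array([ 83.2, -19.5]), array([ 83.2, -10. ])]
[247 227  12  13 154] [252.57142857 232.92857143] [84.   1.2] [array([83.2, -3.6]), array([83.2,  5.9])]
knob centre [83.34874511 54.9205652 ] 91.13824297263326
[(-117, 67), (-115, 327), (-113, 652), (-111, 694), (9, 125), (11, 348), (13, 377), (15, 222)] [49.95886842 52.02067376]
[(-113, 1163), (-111, 1415), (15, 571)]
```

Emit:
move_arm --targets '[0, 0, 0, 35, 2.4, 2, 60, 0, 0, 0, 70, 2.4, 2, 60, 0, 0, 0, 95, 2.4, 2, 60, 0, 0, 0, 104.5, 2.4, 2, 60, 0, 0, 0, 104.5, 2.4, 2, 60]'

```text
time_s: 2.15
eef_pos: [590.9, -72.5, 62.9]
orientation: [-0.055, 1.572, 0.055]
contact_force: [-0.1, -0.3, 0.8]
width: 0.707
```

```bash
python3 -c "
from h import *
plan([*hw(84.2,55.5),61],94.1)"
```

```text
t 2.15 pos [590.9 -72.5  62.9] tool-y yaw 94.02 F [-0.1 -0.3  0.8] open 60.3 hol [82.6 52.6] q6 -1.65
turn deg [-0.08 -0.14  0.01] shift [1.9 2.9 1.6]
tool axes world(cols x,y,z) [[-0.002, -0.07, 0.998], [-0.0, 0.998, 0.07], [-1.0, -0.0, -0.002]]
```

Emit:
move_arm --targets '[0, 0, 0, 1, 2.5, 1.6, 60, 0, 0, 0, 1, 2.5, 1.6, 10, 0, 0, 0, 1, 2.5, 1.6, 10, 0, 0, 0, 1, 2.5, 1.6, 10, 0, 0, 0, 1, 2.5, 1.6, 10]'

```text
time_s: 2.65
eef_pos: [594.1, -68.7, 64.0]
orientation: [-0.057, 1.568, 0.057]
contact_force: [-1.1, 0.6, 5.4]
width: 0.258
```

```bash
python3 -c "
from h import *
plan([*hw(84.2,55.5),61],94.1)"
```

```text
t 2.65 pos [594.1 -68.7  64. ] tool-y yaw 94.14 F [-1.1  0.6  5.4] open 22.1 hol [86.  56.1] q6 -1.65
turn deg [0.04 0.12 0.02] shift [ 3.  -0.6 -1.8]
tool axes world(cols x,y,z) [[0.002, -0.072, 0.997], [-0.0, 0.997, 0.072], [-1.0, -0.0, 0.002]]
```

Emit:
move_arm --targets '[0, 0, 0, -3, 0, 0, 10, 0, 0, 0, -6, 0, 0, 10, 0, 0, 0, -9, 0, 0, 10, 0, 0, 0, -12, 0, 0, 10, 0, 0, 0, -12, 0, 0, 10]'

```text
time_s: 3.15
eef_pos: [593.8, -68.6, 74.1]
orientation: [-0.056, 1.569, 0.056]
contact_force: [4.4, -1.6, -10.1]
width: 0.257
```

```bash
python3 -c "
from h import *
plan([*hw(84.2,55.5),61],94.1)"
```

```text
t 3.15 pos [593.8 -68.6  74.1] tool-y yaw 94.09 F [  4.4  -1.6 -10.1] open 21.9 hol [85.7 56.2] q6 -1.65
turn deg [-0.01  0.05 -0.02] shift [13.1 -0.7 -1.5]
tool axes world(cols x,y,z) [[0.001, -0.071, 0.997], [0.0, 0.997, 0.071], [-1.0, 0.0, 0.001]]
```

Emit:
move_arm --targets '[0, 0, 0, 0, -5, 0, 10, 0, 0, 0, 0, -14, 0, 10, 0, 0, 0, 0, -24, 0, 10, 0, 0, 0, 0, -33, 0, 10, 0, 0, 0, 0, -40, 0, 10]'

```text
time_s: 3.65
eef_pos: [596.6, -108.1, 73.5]
orientation: [-0.055, 1.57, 0.057]
contact_force: [5.5, 2.9, -9.2]
width: 0.262
```

```bash
python3 -c "
from h import *
plan([*hw(84.2,55.5),61],94.1)"
```

```text
t 3.65 pos [ 596.6 -108.1   73.5] tool-y yaw 94.08 F [ 5.5  2.9 -9.2] open 22.3 hol [85.7 16.7] q6 -1.59
turn deg [-0.02  0.04 -0.08] shift [12.6 38.8 -1.5]
tool axes world(cols x,y,z) [[0.001, -0.071, 0.997], [0.001, 0.997, 0.071], [-1.0, 0.001, 0.001]]
```

Emit:
move_arm --targets '[0, 0, 0, -1.5, -7, 0, 10, 0, 0, 0, -1.5, -17, 0, 10, 0, 0, 0, -1.5, -27, 0, 10, 0, 0, 0, -1.5, -36, 0, 10, 0, 0, 0, -1.5, -41, 0, 10]'

```text
time_s: 4.15
eef_pos: [599.5, -149.0, 74.8]
orientation: [-0.055, 1.57, 0.057]
contact_force: [6.1, 1.1, -9.6]
width: 0.263
```

```bash
python3 - <<'E'
from h import *
plan([*hw(85.7,-30.5),64],94.1)
c=arm.camera_params('wrist');p,d=arm.snapshot('wrist');cv2.imwrite('pics/w2.png',p[:,:,::-1])
W=cloud(c,d);L=(W[...,:2]-HO)@np.c_[HX,HY];z=W[...,2]
for lo,hi in((-130,-95),(-95,-40)):
    t=(z>20)&(z<60)&(abs(L[...,0])<40)&(L[...,1]>lo)&(L[...,1]<hi);h,e=np.histogram(L[t][:,1],bins=np.arange(lo,hi+1,1));print([(int(e[i]),int(h[i])) for i in range(len(h)) if h[i]>60])
E
```

```text
t 4.15 pos [ 599.5 -149.    74.8] tool-y yaw 94.06 F [ 6.1  1.1 -9.6] open 22.5 hol [ 85.7 -24.4] q6 -1.52
turn deg [-0.04  0.02 -0.08] shift [10.8 -6.1  0. ]
tool axes world(cols x,y,z) [[0.0, -0.071, 0.997], [0.002, 0.997, 0.071], [-1.0, 0.001, 0.0]]
[(-115, 264), (-114, 448), (-113, 438), (-112, 534), (-111, 4303), (-110, 1404)]
[(-69, 117), (-68, 418), (-67, 442), (-66, 436), (-65, 459), (-64, 2731)]
```

View pics/w2.png

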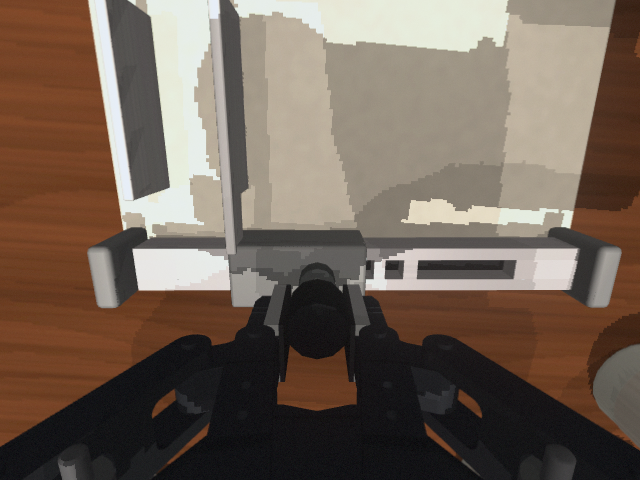

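The picture shows the knob held at (318,320) and the jaw bar at (225,130), about a 41 mm gap. The slot is at (465,266) and the 80 mm hole at (394,266). The pin is just outside the first hole, so I lower it onto the tube, loosen to a cage grip and push.

Emit:
move_arm --targets '[0, 0, 0, 2, -2, 0, 10, 0, 0, 0, 3, -2.5, 0, 10, 0, 0, 0, 3, -2.5, 0, 27, 0, 0, 0, 5, -2.5, 0, 27, 0, 0, 0, 7, -2.5, 0, 27]'

```text
time_s: 4.7
eef_pos: [598.9, -152.1, 69.4]
orientation: [-0.056, 1.571, 0.056]
contact_force: [-0.4, -0.6, -0.6]
width: 0.318
```

```bash
cat >> h.py <<'E'
def knob(y):
    for n in('scene','side'):
        c=arm.camera_params(n);p,d=arm.snapshot(n);W=cloud(c,d);L=(W[...,:2]-HO)@np.c_[HX,HY];z=W[...,2]
        m=(abs(L[...,0]-85)<16)&(abs(L[...,1]-y)<16)&(z>60)&(z<130)
        print(n,'z hist',[(int(e),int(k)) for k,e in zip(*np.histogram(z[m],bins=np.arange(60,131,4))) if k])
E
python3 - <<'E'
from h import *
plan([*hw(85.7,-30.5),68],94.1)
E
```

```text
t 4.7 pos [ 598.9 -152.1   69.4] tool-y yaw 94.1 F [-0.4 -0.6 -0.6] open 27.2 hol [ 84.8 -27.4] q6 -1.51
turn deg [-0.   -0.04  0.  ] shift [ 1.4 -3.1  0.9]
tool axes world(cols x,y,z) [[-0.001, -0.071, 0.997], [-0.0, 0.997, 0.071], [-1.0, -0.0, -0.001]]
```

Emit:
move_arm --targets '[0, 0, 0, 1, -1, 0, 27, 0, 0, 0, 1, -2, 0, 27, 0, 0, 0, 1, -2.6, 0, 27, 0, 0, 0, 1, -3.2, 0, 27, 0, 0, 0, 1, -3.8, 0, 27]'

```text
time_s: 5.2
eef_pos: [599.1, -154.3, 67.9]
orientation: [-0.055, 1.571, 0.058]
contact_force: [-1.2, 6.9, 0.9]
width: 0.319
```

Emit:
move_arm --targets '[0, 0, 0, 0, -0.5, 0, 27, 0, 0, 0, 0, -1, 0, 27, 0, 0, 0, 0, -1.4, 0, 27, 0, 0, 0, 0, -1.8, 0, 27, 0, 0, 0, 0, -2.2, 0, 27]'

```text
time_s: 5.7
eef_pos: [599.3, -158.0, 67.8]
orientation: [-0.055, 1.571, 0.056]
contact_force: [-1.2, 2.8, -0.9]
width: 0.315
```

```bash
python3 - <<'E'
from h import *
plan([*hw(85.7,-30.5),68],94.1)
E
```

```text
t 5.7 pos [ 599.3 -158.    67.8] tool-y yaw 94.07 F [-1.2  2.8 -0.9] open 26.9 hol [ 84.8 -33.3] q6 -1.5
turn deg [-0.03 -0.05 -0.03] shift [-0.2  2.8  0.9]
tool axes world(cols x,y,z) [[-0.001, -0.071, 0.997], [0.001, 0.997, 0.071], [-1.0, 0.001, -0.001]]
```

Emit:
move_arm --targets '[0, 0, 0, 0, -0.4, 0, 27, 0, 0, 0, 0, -0.8, 0, 27, 0, 0, 0, 0, -1.2, 0, 27, 0, 0, 0, 0, -1.6, 0, 27, 0, 0, 0, 0, -2, 0, 27]'

```text
time_s: 6.2
eef_pos: [599.3, -158.4, 67.8]
orientation: [-0.054, 1.571, 0.058]
contact_force: [-2.5, 10.6, -0.3]
width: 0.315
```

```bash
python3 - <<'E'
from h import *
plan([*hw(85.7,-30.5),68],94.1)
knob(-33)
E
```

```text
t 6.2 pos [ 599.3 -158.4   67.8] tool-y yaw 94.09 F [-2.5 10.6 -0.3] open 26.9 hol [ 84.8 -33.7] q6 -1.5
turn deg [-0.01 -0.06 -0.13] shift [-0.2  3.2  0.9]
tool axes world(cols x,y,z) [[-0.001, -0.071, 0.997], [0.002, 0.997, 0.071], [-1.0, 0.002, -0.001]]
scene z hist [(60, 1), (64, 4), (68, 15), (72, 29), (76, 18), (80, 26), (84, 27), (88, 116), (92, 17), (96, 8), (100, 11), (104, 18), (108, 5), (112, 6), (116, 3), (120, 3), (124, 4)]
side z hist [(68, 6), (72, 6), (76, 6), (80, 7), (84, 16), (88, 13), (92, 9), (96, 8), (100, 6), (104, 4), (108, 1), (112, 3), (116, 1), (120, 5), (124, 3)]
```

The push stalled at 10 N in the expected place, and the scene camera sees the knob top at 88–92 mm, so the pin is down. I back off, lift away and verify.

Emit:
move_arm --targets '[0, 0, 0, 0, 3.5, 0, 27, 0, 0, 0, 0, 3.5, 0, 60, 0, 0, 0, 0, 3.5, 0, 60, 0, 0, 0, -30, 3.5, 0, 60, 0, 0, 0, -75, 3.5, 0, 60]'

```text
time_s: 6.8
eef_pos: [597.7, -157.1, 141.1]
orientation: [-0.055, 1.577, 0.056]
contact_force: [1.3, 0.0, 0.3]
width: 0.704
```

Emit:
move_arm --targets '[0, 0, 0, -40, 10, 0, 80, 8, 0, 0, -40, 50, -20, 80, 16, 0, 0, -40, 100, -40, 80, 18.6, 0, 0, -40, 150, -60, 80, 18.6, 0, 0, -40, 200, -80, 80]'

```text
time_s: 7.3
eef_pos: [510.6, 26.4, 183.6]
orientation: [0.2, 1.56, -0.2]
contact_force: [1.5, 0.8, 0.9]
width: 0.936
```

```bash
python3 - <<'E'
from h import *
plan([477.8,155.5,170],112.7)
knob(-31)
for n in('scene','side'):
    c=arm.camera_params(n);p,d=arm.snapshot(n);W=cloud(c,d);L=(W[...,:2]-HO)@np.c_[HX,HY];z=W[...,2]
    m=(z>20)&(z<50)&(abs(L[...,0])<40)
    h,e=np.histogram(L[m][:,1],bins=np.arange(-125,0,2));print(n,[(int(e[i]),int(h[i])) for i in range(len(h)) if h[i]>15])
c=arm.camera_params('wrist');p,d=arm.snapshot('wrist');cv2.imwrite('pics/w3.png',p[:,:,::-1])
W=cloud(c,d);z=W[...,2];m=(abs(z-111)<5)&(np.linalg.norm(W[...,:2]-[478,155],axis=-1)<60)
if m.sum()>50: print('carton',m.sum(),cv2.minAreaRect(W[m][:,:2].astype(np.float32)))
E
```

```text
t 7.3 pos [510.6  26.4 183.6] tool-y yaw 75.38 F [1.5 0.8 0.9] open 79.9 hol [  9.6 157. ] q6 -2.2
turn deg [-3.732e+01  9.000e-02  1.000e-02] shift [ 13.6 116.6 -64.4]
tool axes world(cols x,y,z) [[0.002, 0.252, 0.968], [-0.0, 0.968, -0.252], [-1.0, 0.0, 0.002]]
scene z hist [(64, 4), (68, 15), (72, 19), (76, 20), (80, 15), (84, 20), (88, 112), (92, 5)]
side z hist [(64, 4), (68, 10), (72, 12), (76, 5), (80, 7)]
scene [(-115, 67), (-77, 72), (-75, 22), (-73, 16)]
side [(-115, 17), (-113, 112), (-111, 150), (-109, 32), (-75, 46), (-73, 145), (-71, 111)]
carton 6007 ((477.7541198730469, 155.6100311279297), (80.4040756225586, 24.874921798706055), 22.395057678222656)
```

The knob top is at 88–92 mm, so the pin is down, and the jaw gap is about 34 mm. I turned the wrong way, so I correct the yaw and go to the carton.

Emit:
move_arm --targets '[-8, 0, 0, 0, 40, -22, 80, -16, 0, 0, 0, 80, -44, 80, -24, 0, 0, 0, 116.6, -64.4, 80, -32, 0, 0, 10, 116.6, -64.4, 80, -37.4, 0, 0, 20, 116.6, -64.4, 80]'

```text
time_s: 8.05
eef_pos: [479.1, 154.8, 163.0]
orientation: [-0.317, 1.546, 0.317]
contact_force: [0.1, 0.3, -0.4]
width: 0.939
```

```bash
python3 -c "
from h import *
plan([477.8,155.6,66],112.5)"
```

```text
t 8.05 pos [479.1 154.8 163. ] tool-y yaw 113.15 F [ 0.1  0.3 -0.4] open 80.2 hol [-12.7 287.3] q6 -1.8
turn deg [0.65 0.06 0.01] shift [97.   1.3 -1. ]
tool axes world(cols x,y,z) [[0.001, -0.393, 0.919], [0.0, 0.919, 0.393], [-1.0, -0.0, 0.001]]
```

Emit:
move_arm --targets '[0.4, 0, 0, 30, 1.1, -0.8, 80, 0.4, 0, 0, 60, 1.1, -0.8, 80, 0.4, 0, 0, 85, 1.1, -0.8, 80, 0.4, 0, 0, 97, 1.1, -0.8, 80, 0.4, 0, 0, 97, 1.1, -0.8, 60]'

```text
time_s: 8.55
eef_pos: [476.7, 153.2, 64.0]
orientation: [-0.308, 1.553, 0.304]
contact_force: [-0.4, -0.0, -0.2]
width: 0.793
```

Emit:
move_arm --targets '[0, 0, 0, 0, 0, 0, 10, 0, 0, 0, 0, 0, 0, 10, 0, 0, 0, 0, 0, 0, 10, 0, 0, 0, 0, 0, 0, 10, 0, 0, 0, 0, 0, 0, 10]'

```text
time_s: 9.05
eef_pos: [477.7, 155.6, 67.2]
orientation: [-0.308, 1.546, 0.309]
contact_force: [0.5, -2.1, 4.5]
width: 0.278
```

```bash
python3 -c "
from h import *
plan([477.8,155.6,66],112.5)"
```

```text
t 9.05 pos [477.7 155.6  67.2] tool-y yaw 112.53 F [ 0.5 -2.1  4.5] open 23.8 hol [-14.  288.2] q6 -1.82
turn deg [0.03 0.14 0.01] shift [ 1.2 -0.1  0.1]
tool axes world(cols x,y,z) [[0.002, -0.383, 0.924], [0.001, 0.924, 0.383], [-1.0, -0.0, 0.002]]
```

Grip opening is 23.8 mm, which confirms the 24 mm carton. I lift it and carry it to the bay.

Emit:
move_arm --targets '[0, 0, 0, -10, 0, 0, 10, 0, 0, 0, -40, 0, 0, 10, 0, 0, 0, -75, 0, 0, 10, 0, 0, 0, -100, 0, 0, 10, 0, 0, 0, -110, 0, 0, 10]'

```text
time_s: 9.55
eef_pos: [477.6, 156.1, 179.0]
orientation: [-0.307, 1.544, 0.31]
contact_force: [0.9, 0.3, -1.7]
width: 0.279
```

```bash
python3 -c "
from h import *
plan([*hw(0,-93),177],94.1)"
```

```text
t 9.55 pos [477.6 156.1 179. ] tool-y yaw 112.52 F [ 0.9  0.3 -1.7] open 23.8 hol [-14.1 288.6] q6 -1.82
turn deg [18.42  0.26 -0.11] shift [   1.  -366.6 -107.2]
tool axes world(cols x,y,z) [[0.004, -0.383, 0.924], [0.003, 0.924, 0.383], [-1.0, 0.001, 0.005]]
```

Emit:
move_arm --targets '[2, 0, 0, 0, -25, -7, 10, 5, 0, 0, 0, -62, -18, 10, 9, 0, 0, 0, -105, -31, 10, 13, 0, 0, 0, -150, -44, 10, 16, 0, 0, 0, -195, -57, 10]'

```text
time_s: 10.05
eef_pos: [497.7, -48.1, 175.2]
orientation: [-0.087, 1.571, 0.088]
contact_force: [0.9, -0.4, -1.4]
width: 0.272
```

```bash
python3 -c "
from h import *
plan([*hw(0,-93),177],94.1)"
```

```text
t 10.05 pos [497.7 -48.1 175.2] tool-y yaw 96.4 F [ 0.9 -0.4 -1.4] open 23.2 hol [-8.6 83.6] q6 -1.69
turn deg [ 2.3  -0.13 -0.03] shift [  -1.9 -176.8    1.5]
tool axes world(cols x,y,z) [[-0.002, -0.111, 0.994], [0.0, 0.994, 0.111], [-1.0, 0.001, -0.002]]
```

Emit:
move_arm --targets '[1, 0, 0, 0, -45, 0, 10, 2, 0, 0, 0, -90, 0, 10, 2.3, 0, 0, 0, -130, 1, 10, 2.3, 0, 0, 0, -160, 1, 10, 2.3, 0, 0, 0, -176, 1, 10]'

```text
time_s: 10.55
eef_pos: [518.8, -223.2, 174.6]
orientation: [-0.055, 1.573, 0.056]
contact_force: [0.2, -0.1, -1.0]
width: 0.275
```

Emit:
move_arm --targets '[0, 0, 0, 10, 0, 0, 10, 0, 0, 0, 20, 0, 0, 10, 0, 0, 0, 30, 0, 0, 10, 0, 0, 0, 38, 0, 0, 10, 0, 0, 0, 38, 0, 0, 10]'

```text
time_s: 11.05
eef_pos: [518.8, -220.3, 136.4]
orientation: [-0.058, 1.573, 0.059]
contact_force: [0.5, -0.6, -1.3]
width: 0.281
```

```bash
python3 - <<'E'
from h import *
plan([*hw(0,-93),72.2],94.1)
for n in ('scene','side','wrist'):
    c=arm.camera_params(n);p,d=arm.snapshot(n);np.savez(f'pics/{n}4.npz',p=p,d=d)
    W=cloud(c,d);L=(W[...,:2]-HO)@np.c_[HX,HY];z=W[...,2]
    for nm,lo,hi in(('plates',15,50),('carton',90,150)):
        m=(z>lo)&(z<hi)&(abs(L[...,0])<38)&(L[...,1]>-130)&(L[...,1]<-50)
        h,e=np.histogram(L[m][:,1],bins=np.arange(-130,-49,1));print(n,nm,[(int(e[i]),int(h[i])) for i in range(len(h)) if h[i]>max(12,h.max()/6)])
    m=(z>15)&(z<50)&(L[...,1]>-125)&(L[...,1]<-60)&(L[...,0]<48)
    if m.any():print(' plate x',np.percentile(L[m][:,0],[1,99]))
    if n!='side':
        cv2.imwrite(f'pics/{n}4.png',p[:,:,::-1])
E
```

```text
t 11.05 pos [ 518.8 -220.3  136.4] tool-y yaw 94.27 F [ 0.5 -0.6 -1.3] open 24.0 hol [  0.1 -89.7] q6 -1.38
turn deg [ 0.17 -0.19 -0.06] shift [64.2 -3.4  0.2]
tool axes world(cols x,y,z) [[-0.003, -0.074, 0.997], [0.001, 0.997, 0.074], [-1.0, 0.001, -0.003]]
scene plates [(-115, 68), (-76, 33)]
scene carton [(-101, 105)]
 plate x [-1510.14466072    43.89238807]
side plates [(-113, 38), (-112, 46), (-111, 71), (-110, 52), (-109, 19), (-74, 36), (-73, 68), (-72, 97), (-71, 74), (-70, 42)]
side carton [(-81, 33), (-80, 71), (-79, 184), (-78, 187), (-77, 110), (-76, 51)]
 plate x [-44.55475758  45.75742301]
wrist plates [(-111, 133), (-76, 27)]
wrist carton [(-113, 16), (-111, 13), (-108, 14), (-107, 15), (-74, 17), (-73, 16), (-69, 14)]
 plate x [-46.21335933 -13.04528287]
```

View pics/wrist4.png

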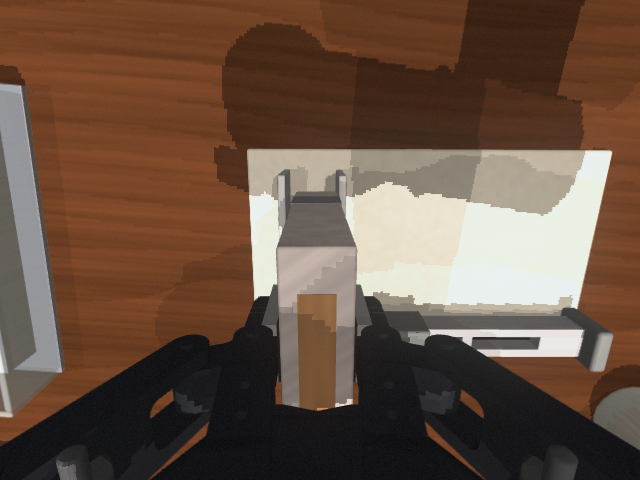

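The wrist view shows the carton held at (316,320), with its lower end between the plate tops at (284,195) and (342,195). Both fixed cameras put it 3.5–4 mm too far towards the jaw. I shift it, then descend.

Emit:
move_arm --targets '[0, 0, 0, 0, -3.6, 0, 10, 0, 0, 0, 3, -3.6, 0, 10, 0, 0, 0, 7, -3.6, 0, 10, 0, 0, 0, 9, -3.6, 0, 10, 0, 0, 0, 9, -3.6, 0, 10]'

```text
time_s: 11.7
eef_pos: [519.6, -225.0, 128.5]
orientation: [-0.057, 1.571, 0.058]
contact_force: [-0.6, 0.1, -1.0]
width: 0.275
```

```bash
python3 - <<'E'
from h import *
plan([*hw(0,-93.4),72.2],94.1)
for n in ('scene','side'):
    c=arm.camera_params(n);p,d=arm.snapshot(n)
    W=cloud(c,d);L=(W[...,:2]-HO)@np.c_[HX,HY];z=W[...,2]
    for nm,lo,hi in(('plates',15,50),('carton',90,150)):
        m=(z>lo)&(z<hi)&(abs(L[...,0])<38)&(L[...,1]>-130)&(L[...,1]<-50)
        h,e=np.histogram(L[m][:,1],bins=np.arange(-130,-49,1));print(n,nm,[(int(e[i]),int(h[i])) for i in range(len(h)) if h[i]>max(12,h.max()/4)])
    m=(z>75)&(z<95)&(abs(L[...,0])<60)&(L[...,1]>-115)&(L[...,1]<-70)
    print('x',np.percentile(L[m][:,0],[1,99]))
E
```

```text
t 11.7 pos [ 519.6 -225.   128.5] tool-y yaw 94.19 F [-0.6  0.1 -1. ] open 23.5 hol [  0.6 -94.4] q6 -1.38
turn deg [ 0.09 -0.06 -0.02] shift [56.3  1.  -0.5]
tool axes world(cols x,y,z) [[-0.001, -0.073, 0.997], [0.0, 0.997, 0.073], [-1.0, 0.0, -0.001]]
scene plates [(-115, 67), (-76, 33)]
scene carton [(-106, 67), (-105, 29)]
x [-29.27731014  41.78220432]
side plates [(-112, 54), (-111, 40), (-110, 42), (-73, 60), (-72, 106), (-71, 84), (-70, 50)]
side carton [(-85, 51), (-84, 101), (-83, 175), (-82, 150), (-81, 86)]
x [-38.70987537  40.66610934]
```

Emit:
move_arm --targets '[0, 0, 0, 8, 1, 0, 10, 0, 0, 0, 18, 1, 0, 10, 0, 0, 0, 28, 1, 0, 10, 0, 0, 0, 38, 1, 0, 10, 0, 0, 0, 46, 1, 0, 10]'

```text
time_s: 12.3
eef_pos: [519.4, -223.9, 81.7]
orientation: [-0.057, 1.572, 0.058]
contact_force: [-0.8, -0.3, -1.7]
width: 0.272
```

```bash
python3 -c "
from h import *
plan([*hw(0,-93.4),72.2],94.1)"
```

```text
t 12.3 pos [ 519.4 -223.9   81.7] tool-y yaw 94.2 F [-0.8 -0.3 -1.7] open 23.3 hol [  0.5 -93.3] q6 -1.38
turn deg [ 0.1  -0.09 -0.02] shift [ 9.5 -0.1 -0.4]
tool axes world(cols x,y,z) [[-0.002, -0.073, 0.997], [0.0, 0.997, 0.073], [-1.0, 0.0, -0.002]]
```

Emit:
move_arm --targets '[0, 0, 0, 3, 0, 0, 10, 0, 0, 0, 5.5, 0, 0, 10, 0, 0, 0, 7.5, 0, 0, 10, 0, 0, 0, 8.5, 0, 0, 10, 0, 0, 0, 9.3, 0, 0, 10]'

```text
time_s: 12.8
eef_pos: [520.1, -224.0, 74.0]
orientation: [-0.058, 1.569, 0.057]
contact_force: [-1.0, -0.1, -1.3]
width: 0.275
```

```bash
python3 -c "
from h import *
plan([*hw(0,-93.4),72.2],94.1)"
```

```text
t 12.8 pos [ 520.1 -224.    74. ] tool-y yaw 94.2 F [-1.  -0.1 -1.3] open 23.4 hol [  1.2 -93.5] q6 -1.38
turn deg [0.1  0.04 0.01] shift [ 1.8  0.1 -1.2]
tool axes world(cols x,y,z) [[0.001, -0.073, 0.997], [-0.0, 0.997, 0.073], [-1.0, -0.0, 0.001]]
```

Emit:
move_arm --targets '[0, 0, 0, 0.6, 0, 0, 10, 0, 0, 0, 1.2, 0, 0, 10, 0, 0, 0, 1.8, 0, 0, 10, 0, 0, 0, 2.2, 0, 0, 10, 0, 0, 0, 2.2, 0, 0, 10]'

```text
time_s: 13.3
eef_pos: [520.1, -224.1, 73.2]
orientation: [-0.059, 1.569, 0.058]
contact_force: [-2.9, 0.9, 6.7]
width: 0.272
```

Contact: Fz has risen to +6.7 N and the carton is on the base. I release and retreat.

Emit:
move_arm --targets '[0, 0, 0, -0.8, 0, 0, 10, 0, 0, 0, -0.8, 0, 0, 35, 0, 0, 0, -0.8, 0, 0, 50, 0, 0, 0, -0.8, 0, 0, 60, 0, 0, 0, -10, 0, 0, 60]'

```text
time_s: 13.8
eef_pos: [519.0, -223.8, 80.5]
orientation: [-0.057, 1.573, 0.058]
contact_force: [-0.1, 0.0, 0.3]
width: 0.706
```

Emit:
move_arm --targets '[0, 0, 0, -30, 0, 0, 60, 0, 0, 0, -70, 0, 0, 60, 0, 0, 0, -110, 0, -30, 60, 0, 0, 0, -130, 0, -60, 60, 0, 0, 0, -130, 0, -60, 60]'

```text
time_s: 14.3
eef_pos: [459.1, -228.9, 216.1]
orientation: [-0.058, 1.563, 0.056]
contact_force: [1.4, 0.4, -0.0]
width: 0.703
```

```bash
python3 - <<'E'
from h import *
plan()
for n in ('scene','side','wrist'):
    c=arm.camera_params(n);p,d=arm.snapshot(n);cv2.imwrite(f'pics/{n}5.png',p[:,:,::-1])
    W=cloud(c,d);L=(W[...,:2]-HO)@np.c_[HX,HY];z=W[...,2]
    m=(z>15)&(z<50)&(abs(L[...,0])<38)&(L[...,1]>-130)&(L[...,1]<-50)
    h,e=np.histogram(L[m][:,1],bins=np.arange(-130,-49,1));print(n,'plates',[(int(e[i]),int(h[i])) for i in range(len(h)) if h[i]>max(12,h.max()/4)])
    m=(z>109)&(z<123)&(abs(L[...,0])<60)&(L[...,1]>-115)&(L[...,1]<-70)
    print('top',cv2.minAreaRect(L[m].astype(np.float32)),np.median(z[m]))
knob(-31)
E
```

```text
t 14.3 pos [ 459.1 -228.9  216.1] tool-y yaw 94.16 F [ 1.4  0.4 -0. ] open 60.1 hol [-60.1 -94. ] q6 -1.35
turn deg [0.   0.4  0.12] tool axes world(cols x,y,z) [[0.007, -0.073, 0.997], [-0.002, 0.997, 0.073], [-1.0, -0.002, 0.007]]
scene plates [(-115, 64), (-105, 73), (-76, 26)]
top ((2.0649642944335938, -92.5094985961914), (81.23530578613281, 24.017704010009766), 0.2701420187950134) 116.36004458693043
side plates [(-74, 32), (-73, 73), (-72, 97), (-71, 83), (-70, 41)]
top ((1.6790428161621094, -92.43000793457031), (79.0198745727539, 27.537979125976562), 0.9657256603240967) 115.27228543867022
wrist plates [(-111, 162), (-76, 161)]
top ((0.45343017578125, -93.05826568603516), (80.28116607666016, 23.836538314819336), 0.5879501700401306) 116.71037591072576
scene z hist [(60, 5), (64, 4), (68, 16), (72, 18), (76, 19), (80, 17), (84, 22), (88, 102), (92, 11)]
side z hist [(60, 2), (64, 5), (68, 14), (72, 13), (76, 12), (80, 14), (84, 21), (88, 50), (92, 3)]
```

View pics/scene5.png

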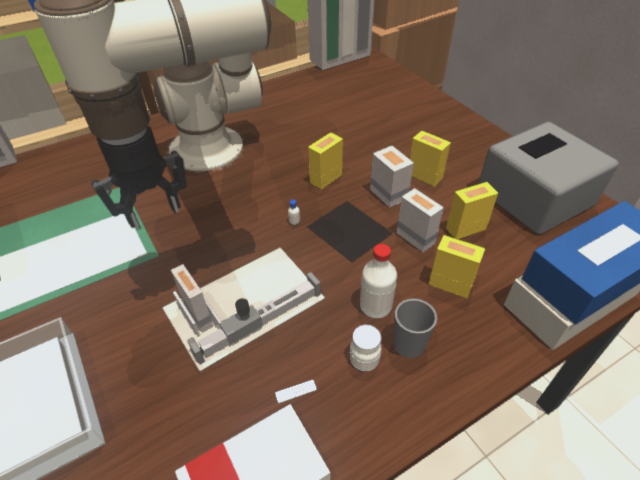

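The carton stands upright between the plates at (190,300) with its top at 116 mm. The knob is down at (242,308), with its top at 90 mm. The mat is empty and everything else is in place.

```bash
python3 -c "
from rig import arm
print(arm.job_done())"
```

```text
the job is handed in; nothing more can be done
None
```

The carton from the mat is standing in the holder, and the jaw is pinned in the 32 mm hole, the narrowest gap it fits. I handed the job in at about 14.6 s on the robot's clock.

- **Gauging:** the cameras measured the carton at 24–28 mm thick, and the closed gripper read 23.8 mm. It is the 24 mm carton.
- **Jaw and pin:** I pulled the plunger up and slid the jaw over. I then let the pin rest on the tube and pushed until the jaw stopped, at 10.6 N. The knob top then read 88–92 mm above the desk, which matches a pin fully down.
- **Carton:** it stands upright, top at 115–117 mm, within 1° of square. It is about 0.5–2 mm off the middle of the plates' depth, with roughly 4–6 mm clear on each side.
- **Rest of the scene:** the robot is touching nothing, and in the final scene picture the other cartons and objects look where they were.

The cameras put the gap at about 34–35 mm, which fits the tube's ±4 mm offset. They differed by 1–2 mm on the plate positions, within calibration. I made one wrong-way wrist turn in free air and corrected it before reaching for the carton.

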